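# Swap two paint pots, then peel off a fresh mixing tray and hold it over them

### The job

Set up for mixing paint: swap the slim jar and the squat pot in the wooden rack, so that each stands upright in the end hole where the other one was (the middle hole is free for parking one meanwhile). Then take the top mixing tray by its upright pull tab and peel it off the stack it clings to: raise the tab corner first, clearly tilting the tray while its opposite corner is still down in its place, then lift it off. Finish with the robot holding the tray right way up and level, over the middle of the rack about 0.2 m above the bench and still in the grip when the program ends; leave the tape roll, the sanding block and the white bottle where they are.

Things in the scene. Friction and masses are not known exactly. Their poses are not given: they have to be found in the camera images.
- rack: Fixed light wooden rack, 210 x 64 x 18 mm, lying on the bench; origin at the centre of its underside, x along its length, z up. Three square blind holes in a row along x at -70, 0 and +70 mm, 47 mm wide each way and 12 mm deep (floor 6 mm above the bench). The end holes hold the slim jar and the squat pot, either way round; the middle one is empty.
- rack_hole0 (a point): Centre of the mouth of the rack's end hole at x = -70 mm (18 mm above the bench).
- rack_hole1 (a point): Centre of the mouth of the rack's empty middle hole.
- rack_hole2 (a point): Centre of the mouth of the rack's end hole at x = +70 mm.
- jar: Loose slim paint jar: pale glass body, black cap, 26 mm across, 64 mm high, 0.045 kg, standing in an end hole of the rack; origin at the centre of its underside, z up.
- pot: Loose squat white paint pot with white cap, 40 mm across, 50 mm high, 0.05 kg, standing in the other end hole; origin at the centre of its underside, z up.
- tray: Loose top tray of the stack: white, six wells, rim 130 (x) x 100 (y) mm and 2.5 mm thick, 16.5 mm deep overall, about 0.06 kg; origin at the centre of its underside, z up, 16 mm above the bench when seated. From its corner at x = -65, y = +50 mm an ear runs out along the diagonal and carries an upright pull tab, the only upright tab of the stack. Pulled by the tab it peels with 5 to 12 N.
- tray_tab (a point): Middle of the upright pull tab, where to grip it, at (-75.3, 57.9, 28) mm in the tray frame; axes as the tray's. The tab is 10 mm thick, 26 mm long along the diagonal (outward (-0.793, 0.610)) and stands 22.5 mm above its ear (16.5 to 39 mm in the tray frame); grip it across its thickness.
- tray_far (a point): Top of the tray's rim at the corner opposite the tab, at (65, -50, 16.5) mm in the tray frame; the tray pivots about it when peeled. It is 177 mm from the tab's middle.
- stack: Fixed grey cradle, 160 x 130 x 8 mm, with two lower white trays nested in it (they stay; flat ears only). Mid-side posts carry four sprung catches that lie 2.5 mm over the top tray's rim, to 36 mm above the bench; each holds with 2 to 3 N until the rim there is up about 7 mm, then slips off. Origin at the centre of the underside, axes as the seated top tray's.
- seat_far (a point): Where tray_far lies on the stack while the top tray is seated (32.5 mm above the bench).
- seat_tab (a point): Where tray_tab lies on the stack while the top tray is seated (44 mm above the bench).
- tape_roll: Bystander: loose roll of masking tape, 54 mm across, 18 mm high, lying flat; origin at the centre of its underside.
- sand_block: Bystander: loose cream foam sanding block, 45 x 70 x 18 mm; origin at the centre of its underside.
- glue_bottle: Bystander: loose white bottle with white cap, 31 mm across, 82 mm high, standing on the bench; origin at the centre of its underside.
Not all that is in view belongs to the job. Several things have the shape of the pot; the one meant has the colours described above.

How it is judged:
By the outcome, as a careful person would: the job done as asked, in the order asked, and still so for the second after the job is handed in, while the arm keeps its last pose, push and grip.
It also fails if it takes over 72 s, if anything falls off the work surface, if the arm or the gripper's body presses on something with over 40 N, if the wrist force passes 120 N, or if a joint passes its speed limit or range.

### The arm

A 6-joint arm with a two-finger parallel gripper is mounted at the origin on a cart in front of the work surface, level with it; the furniture and walls round the work are solid. World frame = base frame: x ahead of the robot, y to its left, z up, the work surface at z = 0. Lengths are in m, angles in rad, forces in N, time in s.
With the tool pointing down it reaches from about 0.35 to 0.925 m from the base axis. Payload 6.4 kg.
Tool frame: the origin (TCP) lies between the finger pads; the fingertips stand 22 mm ahead of it and the grasp point (between the pads) lies 3 mm ahead of it; z points along the fingers, y is the line along which they close (so a half turn about z gives the same grasp; the last joint's range is limited). The gripper opens to 94 mm and grips with 3 to 60 N. Pads are 16 mm wide; open, the fingers measure 119 mm over their backs; the gripper's body (75 mm by 177 mm) begins 78 mm behind the grasp point.
Start: joints at [1.093, 0.245, 1.558, -0, 1.339, -0.174], TCP at [0.194, 0.62, 0.227] pointing down, gripper open.
Joint ranges: [-3.13, 3.13], [-1.02, 2.26], [0.13, 2.54], [-0.95, 4.09], [0.21, 2.88], [-2.74, 2.74]. Speed limits (rad/s): [2.57, 2.57, 3.14, 3.14, 3.14, 3.14].

### API

Orientations are given as a rotation vector (axis times angle).
In Python, from station import readout, snapshot, camera_params, ctrl, nets gives the robot as it stands. The module is installed in compiled form; this text tells all that it offers.
- The arm moves only by the tool apply_moves, never from a script. Its argument "targets" is a list of rows, each an object of numbers: "x", "y", "z": the shift along the tool's x, y, z in mm; "roll": the turn about the tool's z in degrees. A call has 1 to 8 rows; each row shifts and turns the commanded pose from where the row before left it, along the tool's axes as they then stand; what a row does not reach is not made up. A row lasts 1/8 s, in which the tool goes at most 62.5 mm and 10.7 degrees, less where a joint would pass 70% of its speed; a pose out of reach is approached as far as the arm can. A call is refused whole if a number of a shift passes 62.5 or a number of a turn 10.7, either way. A call with a gripper value outside its range is refused whole. "jaw" is the closure, from -1 (fully open) to 1 (shut), set as the call begins (left out, the last holds). The fingers move at their own pace and stop on an object; the grip force is fixed at half the most. Time passes only in rows, so rows that do not move let the fingers close. It gives the time, the measured TCP pose, the force, the opening and the grip force at its end, in the units of the state.
- readout.read_state(): the state, without advancing time (a new reading comes with each control period).
- snapshot(name): name is "side" or "top"; returns the picture (480x640x3 uint8, blue, green, red); there is no depth.
- camera_params(name): a dict with "intrinsics" (3x3 intrinsics, pixels), "R" (3x3) and "t" (3): a world point X has camera coordinates R X + t. Camera axes: x right, y down, z forward; pixel columns grow to the right and rows downward; lengths in m; the calibration is good to about 2 mm. A picture is of the moment at which its call begins. camera_params takes no time and is no camera call.
- ctrl.job_done(): hands the job in; it is judged then, once.
Trained networks look in the newest picture that a camera, given by its name, has taken for a name from the list of things; names that differ only in an ending like _2 or _b are one class to them, and where a whole thing is asked for, a point or a joint stands for the part that bears it (a point fixed in the world has none). Each returns a list of dicts, best first, with "p" (0 to 1); they miss things now and then, are a little off and sometimes report something else, mostly with a low value. They report only what shows in the picture. A call takes as long as a camera call. They do not tell look-alikes from the thing itself.
- nets.look_for(camera, name): "point" ([column, row] in pixels, amid what is visible of it).
- nets.outline_of(camera, name): "region" (480x640 bool, what is visible of it) and "point" ([column, row] in pixels, amid what is visible of it).
The state is a dict: "time": time; "joint_positions": joint angles; "dq": joint speeds; "tau": joint torques, N m; "tcp_pos": TCP position; "ee_rot": TCP orientation; "force": force on the tool from outside, world axes, zero at the start; "wrist_torque": the same for the moment, N m; "gripper_width": finger opening in m; "finger_force": force on a finger pad.
Only numpy, scipy, OpenCV 4.12 (cv2) and the standard library are available. Lean on these libraries where they do the work, as an engineer would, in place of code of your own. Each camera call takes 0.05 s, during which the arm holds its last target. There are 200 camera calls.

## Working session

There is one attempt and no reset: what is moved stays moved. The work goes in short steps, Python scripts to look and compute and a tool call to move; the robot and the scene stay as the last step left them, time stands still between calls to the robot, and variables do not carry over. Pictures are saved under pics/ and viewed, at most 10 in all, crops included, and the job is handed in when it is done.

Besides the shell and the picture viewer there is one more tool, called after "Request:" as name([rows], argument=value, ...), one row to a line, values as JSON. apply_moves: Moves the arm, as the interface text tells. Its arguments: {"type":"object","properties":{"targets":{"type":"array","items":{"type":"object","properties":{"x":{"type":"number"},"y":{"type":"number"},"z":{"type":"number"},"roll":{"type":"number"}}}},"jaw":{"type":"number"}},"required":["targets"]}

```bash
mkdir -p pics; cat > h.py <<'E'
import numpy as np, cv2
from station import readout, snapshot, camera_params, ctrl, nets
def ray(cam,uv):
    p=camera_params(cam);K,R,t=map(np.array,(p["intrinsics"],p["R"],p["t"]))
    d=R.T@np.linalg.inv(K)@np.array([uv[0],uv[1],1.]);return -R.T@t,d
def at_z(cam,uv,z):
    c,d=ray(cam,uv);return c+d*(z-c[2])/d[2]
def proj(cam,X):
    p=camera_params(cam);K,R,t=map(np.array,(p["intrinsics"],p["R"],p["t"]))
    q=K@(R@np.array(X,float)+t);return q[:2]/q[2]
E
python3 - <<'E'
from h import *
for c in("top","side"):
    im=snapshot(c);cv2.imwrite(f"pics/{c}0.png",im)
    print(c,ray(c,(320,240)))
    for n in("rack","jar","pot","tray","tray_tab","stack"):
        print(n,[(np.round(d["point"]).tolist(),round(d["p"],2)) for d in nets.look_for(c,n)][:5])
s=readout.read_state();print(s)
E
```

```text
top (array([ 0.47716819, -0.27098689,  0.89680404]), array([ 0.17119808,  0.03030608, -0.98488546]))
rack [([389.0, 337.0], 0.84)]
jar [([374.0, 375.0], 0.76)]
pot [([313.0, 369.0], 0.82), ([403.0, 290.0], 0.65)]
tray [([242.0, 255.0], 0.85)]
tray_tab [([246.0, 254.0], 0.83), ([279.0, 254.0], 0.53)]
stack [([281.0, 252.0], 0.69)]
side (array([0.34005516, 0.39600574, 0.65040531]), array([ 0.27071209, -0.7233609 , -0.63522217]))
rack [([398.0, 260.0], 0.77)]
jar [([434.0, 263.0], 0.8)]
pot [([361.0, 225.0], 0.93), ([412.0, 308.0], 0.67)]
tray [([271.0, 319.0], 0.91), ([277.0, 236.0], 0.45), ([186.0, 267.0], 0.22)]
tray_tab [([273.0, 321.0], 0.88), ([264.0, 349.0], 0.52)]
stack [([265.0, 349.0], 0.66)]
{'time': 0.7, 'joint_positions': array([ 1.09289323e+00,  2.45086979e-01,  1.55779420e+00, -2.58634011e-05,
        1.33866454e+00, -1.74109624e-01]), 'dq': array([ 1.47921437e-03,  1.31548203e-03,  8.19563818e-04, -4.97692158e-04,
        4.82749396e-05, -6.78468543e-05]), 'tau': array([-6.72326260e-04, -4.15708923e+01, -3.14822137e+01,  6.85679982e-02,
        2.87322036e-02,  2.46825937e-05]), 'tcp_pos': array([0.19445918, 0.62025316, 0.22746671]), 'ee_rot': array([4.75349640e-01, 3.10538289e+00, 5.71683117e-05]), 'force': array([0.77383842, 0.22698901, 0.33873584]), 'wrist_torque': array([0.00030154, 0.00271166, 0.00901961]), 'finger_force': 0.0, 'gripper_width': 0.09379371031610104}
```

View pics/top0.png

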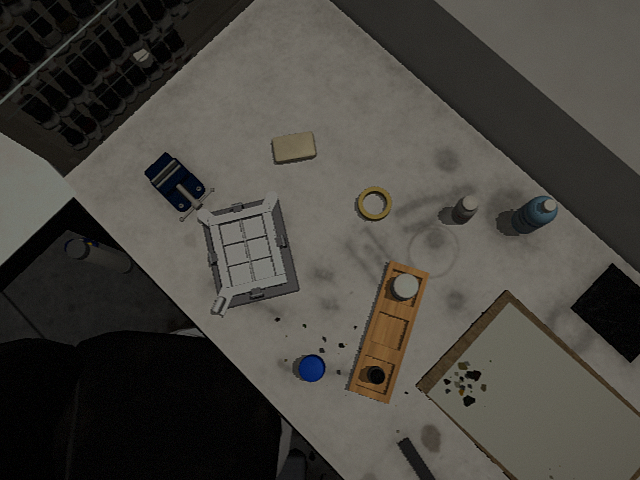

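View pics/side0.png

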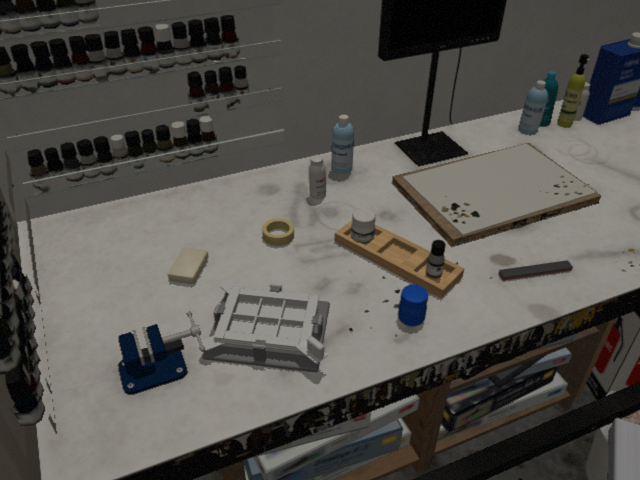

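The top view shows the white pot at (404,287), the jar at (376,374), the empty hole at (391,331), and the blue look-alike at (312,368). The tab is probably at (220,303). Next I measure these.

```bash
cat > m1.py <<'E'
from h import *
im=snapshot("top")
m=[d["region"] for d in nets.outline_of("top","rack")][0].astype(np.uint8)
cs,_=cv2.findContours(m,0,2);c=max(cs,key=cv2.contourArea).reshape(-1,2)
h=cv2.convexHull(c).reshape(-1,2)
W=np.array([at_z("top",p,.018)[:2] for p in h])*1000
r=cv2.minAreaRect(W.astype(np.float32));print("rack rect mm",r,cv2.boxPoints(r).round(1).tolist())
for n,u,z in(("pot",(404,287),.05),("jar",(376,374),.07),("hole1",(391,331),.012),("tab",(220,303),.05),("bluepot",(312,368),.05)):
    print(n,at_z("top",u,z).round(4))
for n in("jar","pot"):
  for d in nets.outline_of("top",n):
    ys,xs=np.nonzero(d["region"]);print(n,d["p"],xs.min(),xs.max(),ys.min(),ys.max())
for c in("top",):
  cr=cv2.resize(im[180:330,180:320],None,fx=4,fy=4,interpolation=cv2.INTER_CUBIC);cr=cv2.convertScaleAbs(cr,alpha=1.3)
s2=snapshot("side");c2=cv2.resize(s2[270:380,190:340],None,fx=3.6,fy=3.6,interpolation=cv2.INTER_CUBIC)
cv2.imwrite("pics/tray_top.png",cr);cv2.imwrite("pics/tray_side.png",c2)
E
python3 m1.py
```

```text
rack rect mm ((487.97454833984375, -349.0860595703125), (67.64188385009766, 211.05874633789062), 71.04954528808594) [[377.20001220703125, -346.79998779296875], [576.7999877929688, -415.29998779296875], [598.7999877929688, -351.3999938964844], [399.1000061035156, -282.79998779296875]]
pot [ 0.5514 -0.3708  0.05  ]
jar [ 0.425  -0.3249  0.07  ]
hole1 [ 0.4865 -0.3533  0.012 ]
tab [ 0.5291 -0.0929  0.05  ]
bluepot [ 0.4325 -0.2321  0.05  ]
jar 0.83 367 384 366 384
pot 0.7 390 417 273 300
pot 0.64 299 324 355 380
pot 0.2 348 428 261 403
```

View pics/tray_top.png

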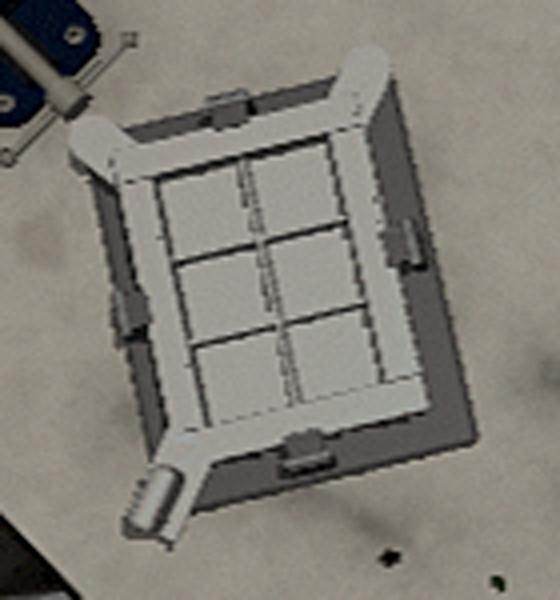

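View pics/tray_side.png

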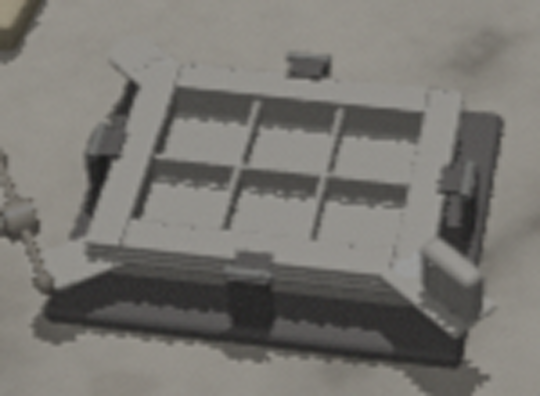

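The tray's tab corner is at the lower left in the top crop. The rim corners are A(118,178), B(370,128), C(428,408), and the tab top is near (155,500). In the side crop, the rim corners are (88,250), (180,68) and (462,95), and the tab top runs from (432,245) to (478,290). Next I fit the tray pose from both views and refine the rack, jar and pot.

```bash
cat > m2.py <<'E'
from h import *
from scipy.optimize import least_squares
P={"A":(65,50,16.5),"B":(65,-50,16.5),"C":(-65,-50,16.5),"T":(-75.3,57.9,39)}
O=[("top","A",(118,178)),("top","B",(370,128)),("top","C",(428,408)),("top","T",(153,497)),
   ("side","A",(88,250)),("side","B",(180,68)),("side","C",(462,95)),("side","T",(456,266))]
sc={"top":(180,180,4),"side":(190,270,3.6)}
def W(q,p):
    c,s=np.cos(q[2]),np.sin(q[2]);x,y,z=np.array(p)/1000
    return np.array([q[0]+c*x-s*y,q[1]+s*x+c*y,z+.016])
def f(q):
    r=[]
    for cam,k,u in O:
        a,b,s=sc[cam];r.append(proj(cam,W(q,P[k]))-np.array([a+u[0]/s,b+u[1]/s]))
    return np.concatenate(r)
r=min((least_squares(f,[.6,-.03,y],loss="soft_l1") for y in(-2.5,-1,0,1,2.5)),key=lambda r:r.cost)
q=r.x;print("tray",q,np.degrees(q[2]));print(f(q).reshape(-1,2).round(1).tolist())
print("tab",W(q,(-75.3,57.9,28)),"far",W(q,(65,-50,16.5)))
d=W(q,(-75.3-79.3,57.9+61,28))-W(q,(-75.3,57.9,28));print("tab outward deg",np.degrees(np.arctan2(d[1],d[0])))
# rack model check
ra=np.arctan2(-68.5,199.6);u=np.array([np.cos(ra),np.sin(ra)]);print("rack ang",np.degrees(ra))
# holes by dark/bright; pot, jar from side too
for n in("pot","jar","rack"):
  for d in nets.outline_of("side",n)[:1]:
    ys,xs=np.nonzero(d["region"]);print(n,d["p"],xs.min(),xs.max(),ys.min(),ys.max())
    if n=="rack":
      m=d["region"].astype(np.uint8);cs,_=cv2.findContours(m,0,2);h=cv2.convexHull(max(cs,key=cv2.contourArea))
      print(cv2.approxPolyDP(h,3,True).reshape(-1,2).tolist())
for p in((-70,0),(0,0),(70,0)):
  X=np.append(np.array([.488,-.349])+u*p[0]/1000,.018);print(X,proj("top",X),proj("side",X))
for x,y in((-105,-32),(105,-32),(105,32),(-105,32)):
  X=np.append(np.array([.488,-.349])+u*x/1000+np.array([-u[1],u[0]])*y/1000,.018);print(proj("top",X).round(1),proj("side",X).round(1))
im=snapshot("top");s=snapshot("side")
a=cv2.resize(im[250:420,330:450],None,fx=3.5,fy=3.5,interpolation=cv2.INTER_CUBIC)
b=cv2.resize(s[195:305,325:475],None,fx=3,fy=3,interpolation=cv2.INTER_CUBIC)
c=np.zeros((600,800,3),np.uint8);c[:595,:420]=a[:595];b=cv2.resize(b,(375,275));c[:275,425:]=b
cv2.imwrite("pics/rack.png",cv2.convertScaleAbs(c,alpha=1.5))
E
python3 m2.py
```

```text
Traceback (most recent call last):
  File "m2.py", line 15, in <module>
    r=min((least_squares(f,[.6,-.03,y],loss="soft_l1") for y in(-2.5,-1,0,1,2.5)),key=lambda r:r.cost)
  File "m2.py", line 15, in <genexpr>
    r=min((least_squares(f,[.6,-.03,y],loss="soft_l1") for y in(-2.5,-1,0,1,2.5)),key=lambda r:r.cost)
           ~~~~~~~~~~~~~^^^^^^^^^^^^^^^^^^^^^^^^^^^^^^
  File "m2.py", line 13, in f
    a,b,s=sc[cam];r.append(proj(cam,W(q,P[k]))-np.array([a+u[0]/s,b+u[1]/s]))
                           ~~~~^^^^^^^^^^^^^^^
  File "h.py", line 9, in proj
    p=camera_params(cam);K,R,t=map(np.array,(p["intrinsics"],p["R"],p["t"]))
ValueError: time passes only in moves, steps and waits
```

```bash
sed -i 's/^def ray/import functools\ncamera_params=functools.cache(camera_params)\ndef ray/' h.py; python3 m2.py
```

```text
tray [ 0.60857866 -0.12991054  0.19839856] 11.367400296125652
[[-0.8, -5.1], [-2.1, -5.6], [-0.8, 4.7], [-2.3, 2.4], [0.7, -4.8], [-4.5, -4.7], [4.3, -1.1], [0.3, -1.7]]
tab [ 0.52334372 -0.08798793  0.044     ] far [ 0.68215856 -0.16611824  0.0325    ]
tab outward deg 153.79880826729817
rack ang -18.94152201454874
pot 0.75 351 374 208 243
jar 0.7 424 444 239 279
rack 0.6 334 463 222 296
[[334, 234], [349, 222], [378, 226], [462, 267], [463, 274], [438, 296], [338, 243]]
[ 0.42179047 -0.32627779  0.018     ] [374.64032074 373.92347529] [433.00706913 267.62336125]
[ 0.488 -0.349  0.018] [388.54867191 329.9778175 ] [395.80118288 248.6766169 ]
[ 0.55420953 -0.37172221  0.018     ] [402.15143755 286.99770603] [361.12766947 231.01945939]
[387.8 403.3] [463.2 267. ]
[428.5 272.3] [356.1 214. ]
[389.3 259.5] [332.8 231.5]
[347.5 389.2] [441.7 288.7]
```

View pics/rack.png

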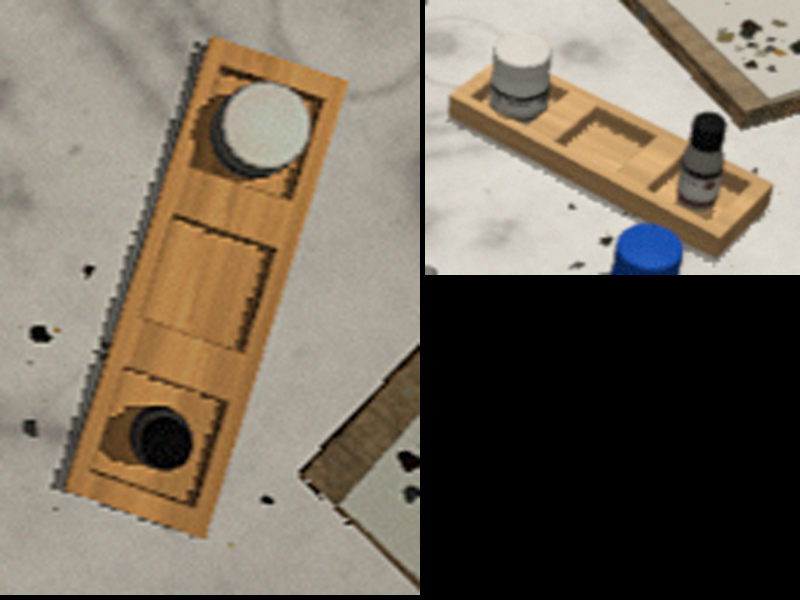

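The tray fit's residuals were large because I had taken the strip seams for the outer rim. The outer corners are A(112,155) and B(362,100) in the top view, and B(150,62) in the side view. I'll refit. In the rack picture all three holes and both objects agree with the rack rectangle.

```bash
sed -i 's/"A",(118,178)/"A",(112,155)/; s/"B",(370,128)/"B",(362,100)/; s/"B",(180,68)/"B",(150,62)/' m2.py
sed '/^# rack model/,$d' m2.py > m3.py; cat >> m3.py <<'E'
for n,p in P.items():
  for c in("top","side"):
    a,b,s=sc[c];v=proj(c,W(q,p));print(n,c,((v-[a,b])*s).round().tolist())
# hole centres from crop (3.5x, origin 330,250): corners at mouth
H={"pot":[(222,68),(325,100),(293,200)],"mid":[(176,215),(276,247),(243,352),(143,318)],"jar":[(126,369),(227,401),(195,506),(91,470)]}
for k,v in H.items():
  w=[at_z("top",(330+a/3.5,250+b/3.5),.018)[:2] for a,b in v];print(k,np.mean(w[:4],0) if len(w)==4 else (w[0]+w[2])/2, np.linalg.norm(w[0]-w[1]))
print("pot top",at_z("top",(330+265/3.5,250+126/3.5),.056),"jar top",at_z("top",(330+163/3.5,250+441/3.5),.070))
print("side: pot",at_z("side",(325+(522-425)/2.5,195+52/2.5),.056),"jar",at_z("side",(325+(708-425)/2.5,195+122/2.5),.070))
for u in((334,234),(462,267)):print(at_z("side",u,.018))
E
python3 m3.py
```

```text
tray [ 0.61149862 -0.12867851  0.23585936] 13.513746108399193
[[-1.3, 0.3], [-2.6, -1.1], [-0.3, 1.3], [-1.0, 1.5], [-0.8, -3.2], [-0.0, -2.1], [1.1, -2.3], [-0.1, -3.1]]
tab [ 0.52475339 -0.08997754  0.044     ] far [ 0.68638295 -0.16210509  0.0325    ]
tab outward deg 155.9451540795717
A top [107.0, 156.0]
A side [85.0, 238.0]
B top [352.0, 96.0]
B side [150.0, 55.0]
C top [427.0, 413.0]
C side [466.0, 87.0]
T top [149.0, 503.0]
T side [455.0, 255.0]
pot [ 0.55236029 -0.37377851] 0.0476852211493636
mid [ 0.48675273 -0.35095624] 0.045921928449821826
jar [ 0.42070811 -0.32775484] 0.04583265289964764
pot top [ 0.55233019 -0.3726955   0.056     ] jar top [ 0.4221535  -0.32570692  0.07      ]
side: pot [ 0.54959257 -0.36488508  0.056     ] jar [ 0.41983119 -0.32227912  0.07      ]
[ 0.59360736 -0.34741574  0.018     ]
[ 0.380005   -0.34450561  0.018     ]
```

Request:
apply_moves([
  {"x": -38.5, "y": -47.5, "roll": 1.6},
  {"x": -38.5, "y": -47.5},
  {"x": -38.5, "y": -47.5},
  {"x": -38.5, "y": -47.5},
  {"x": -38.5, "y": -47.5},
  {"x": -38.5, "y": -47.5},
  {"x": -38.5, "y": -47.5},
  {"x": -38.5, "y": -47.5},
], jaw=-0.3)

```text
validation failed for argument at $.ta...
```

Request:
apply_moves([
  {"x": -38.5, "y": -47.5},
  {"x": -38.5, "y": -47.5},
  {"x": -38.5, "y": -47.5},
  {"x": -38.5, "y": -47.5},
  {"x": -38.5, "y": -47.5},
  {"x": -38.5, "y": -47.5},
  {"x": -38.5, "y": -47.5},
  {"x": -38.5, "y": -47.5},
])

```text
validation failed for argument at $.ta...
```

Request:
apply_moves([
  {"x": -38.5, "y": -47.5, "z": 0, "roll": 1.6},
  {"x": -38.5, "y": -47.5, "z": 0, "roll": 0},
  {"x": -38.5, "y": -47.5, "z": 0, "roll": 0},
  {"x": -38.5, "y": -47.5, "z": 0, "roll": 0},
  {"x": -38.5, "y": -47.5, "z": 0, "roll": 0},
  {"x": -38.5, "y": -47.5, "z": 0, "roll": 0},
  {"x": -38.5, "y": -47.5, "z": 0, "roll": 0},
  {"x": -38.5, "y": -47.5, "z": 0, "roll": 0},
], jaw=-0.3)

```text
time: 2.2
tcp_pos: [0.3639, 0.1595, 0.2279]
ee_rot: [0.518, 3.097, 0.001]
force: [0.5, 0.5, 1.1]
gripper_width: 0.0615
finger_force: 0.0
```

Request:
apply_moves([
  {"x": -38.5, "y": -47.5, "z": 0, "roll": 0},
  {"x": -38.5, "y": -47.5, "z": 0, "roll": 0},
  {"x": -38.5, "y": -47.5, "z": 0, "roll": 0},
  {"x": -38.5, "y": -47.5, "z": 0, "roll": 0},
  {"x": -38.5, "y": -47.5, "z": 0, "roll": 0},
  {"x": -38.5, "y": -47.5, "z": 0, "roll": 0},
  {"x": -38.5, "y": -47.5, "z": 0, "roll": 0},
  {"x": 0, "y": 0, "z": 0, "roll": 0},
])

```text
time: 3.2
tcp_pos: [0.5104, -0.2442, 0.2269]
ee_rot: [-0.525, -3.097, -0.0]
force: [1.4, 1.1, -0.4]
gripper_width: 0.061
finger_force: 0.0
```

```bash
cat >> h.py <<'E'
def tool_delta(X):
    from scipy.spatial.transform import Rotation as Ro
    s=readout.read_state();R=Ro.from_rotvec(s["ee_rot"]).as_matrix()
    print("pos",s["tcp_pos"].round(4),"yang",np.degrees(np.arctan2(R[1,1],R[0,1])).round(2),"F",s["force"].round(1),"t",s["time"])
    print("delta mm",(R.T@(np.array(X)-s["tcp_pos"])*1000).round(1))
E
python3 -c "
from h import *
tool_delta([.5515,-.370,.047])"
```

```text
pos [ 0.5104 -0.2442  0.2269] yang 70.76 F [ 1.4  1.1 -0.4] t 3.2
delta mm [ -80.4 -105.2  179.9]
```

Request:
apply_moves([
  {"x": -30, "y": -40, "z": 20, "roll": 0},
  {"x": -30, "y": -40, "z": 30, "roll": 0},
  {"x": -20.5, "y": -25, "z": 40, "roll": 0},
  {"x": 0, "y": 0, "z": 45, "roll": 0},
  {"x": 0, "y": 0, "z": 0, "roll": 0},
  {"x": 0, "y": 0, "z": 0, "roll": 0},
])

```text
time: 3.95
tcp_pos: [0.5528, -0.3661, 0.0945]
ee_rot: [0.517, 3.097, -0.002]
force: [0.2, -0.2, 0.6]
gripper_width: 0.0609
finger_force: 0.0
```

```bash
python3 -c "
from h import *
tool_delta([.5515,-.370,.047])
im=snapshot('top');s=snapshot('side')
a=cv2.resize(im[230:350,350:470],(400,400),interpolation=cv2.INTER_CUBIC)
b=cv2.resize(s[150:270,300:420],(400,400),interpolation=cv2.INTER_CUBIC)
cv2.imwrite('pics/pot.png',cv2.convertScaleAbs(np.hstack([a,b]),alpha=1.4))
p=readout.read_state()['tcp_pos']
for dz in(0,-.022):print(proj('top',p+[0,0,dz]),proj('side',p+[0,0,dz]))"
```

```text
pos [ 0.5528 -0.3661  0.0945] yang 71.05 F [ 0.2 -0.2  0.6] t 3.95
delta mm [ 0.  -4.  47.5]
[404.87229553 282.82700485] [363.36434484 194.60242517]
[403.10319405 284.26756266] [362.59058579 205.83064108]
```

View pics/pot.png

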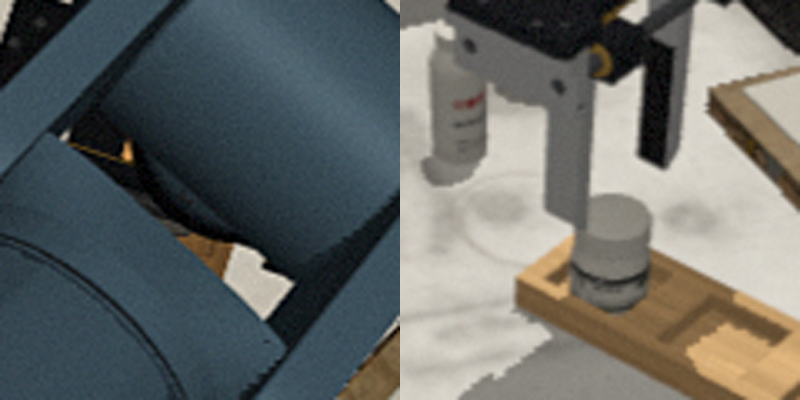

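The side crop shows the finger midpoint near (612,190) directly over the pot cap at (612,215), so the gripper is aligned. I descend and grip.

Request:
apply_moves([
  {"x": 0, "y": -1, "z": 23, "roll": 0},
  {"x": 0, "y": 0, "z": 23.5, "roll": 0},
  {"x": 0, "y": 0, "z": 0, "roll": 0},
  {"x": 0, "y": 0, "z": 0, "roll": 0},
])

```text
time: 4.55
tcp_pos: [0.5515, -0.3673, 0.0455]
ee_rot: [-0.519, -3.098, -0.001]
force: [-0.6, 0.0, 0.8]
gripper_width: 0.0612
finger_force: 0.0
```

Request:
apply_moves([
  {"x": 0, "y": 0, "z": 0, "roll": 0},
  {"x": 0, "y": 0, "z": 0, "roll": 0},
  {"x": 0, "y": 0, "z": 0, "roll": 0},
  {"x": 0, "y": 0, "z": 0, "roll": 0},
], jaw=1)

```text
time: 5.05
tcp_pos: [0.5519, -0.3683, 0.0468]
ee_rot: [0.519, 3.097, -0.003]
force: [-1.3, -3.0, 2.8]
gripper_width: 0.04
finger_force: 30.0
```

Request:
apply_moves([
  {"x": 0, "y": 0, "z": -13, "roll": 0},
  {"x": 0, "y": 0, "z": -14, "roll": 0},
  {"x": 20, "y": 0, "z": 0, "roll": 0},
  {"x": 30, "y": 0, "z": 0, "roll": 0},
  {"x": 20, "y": 0, "z": 0, "roll": 0},
  {"x": 0, "y": 0, "z": 0, "roll": 0},
  {"x": 0, "y": 0, "z": 0, "roll": 0},
])

```text
time: 5.92
tcp_pos: [0.4863, -0.3447, 0.0736]
ee_rot: [0.518, 3.097, -0.0]
force: [0.1, 0.2, -0.8]
gripper_width: 0.0399
finger_force: 30.0
```

```bash
python3 -c "
from h import *
tool_delta([.487,-.349,.047])
s=snapshot('side');cv2.imwrite('pics/pot2.png',cv2.resize(s[150:300,300:480],None,fx=3.5,fy=3.5,interpolation=cv2.INTER_CUBIC))"
```

```text
pos [ 0.4863 -0.3447  0.0736] yang 71.0 F [ 0.1  0.2 -0.8] t 5.925
delta mm [-2.  -3.8 26.6]
```

View pics/pot2.png

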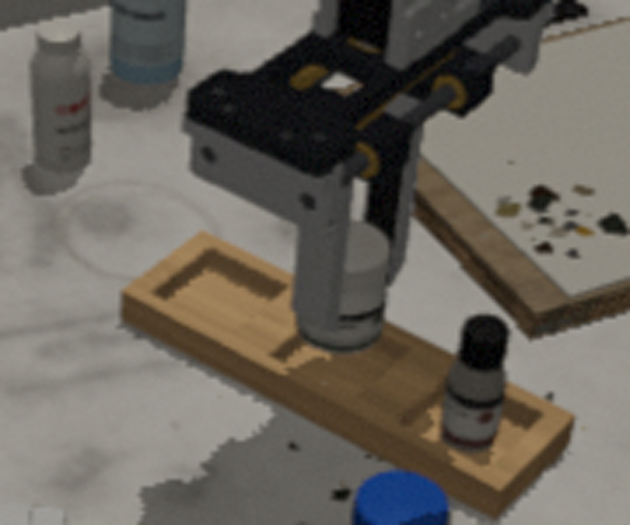

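The side view shows the pot over the middle hole. Its foot should project down to about (342,375), and the hole floor's centre is near (343,374). I lower it.

Request:
apply_moves([
  {"x": 0, "y": 0, "z": 7, "roll": 0},
  {"x": 0, "y": 0, "z": 7, "roll": 0},
  {"x": 0, "y": 0, "z": 6, "roll": 0},
  {"x": 0, "y": 0, "z": 6, "roll": 0},
  {"x": 0, "y": 0, "z": 0, "roll": 0},
])

```text
time: 6.6
tcp_pos: [0.4854, -0.3453, 0.0465]
ee_rot: [0.519, 3.098, -0.002]
force: [-0.7, -4.0, -1.3]
gripper_width: 0.0405
finger_force: 30.0
```

Request:
apply_moves([
  {"x": 0, "y": 0, "z": 0, "roll": 0},
  {"x": 0, "y": 0, "z": 0, "roll": 0},
  {"x": 0, "y": 0, "z": -30, "roll": 0},
  {"x": 0, "y": 0, "z": -35, "roll": 0},
  {"x": 35, "y": 0, "z": 0, "roll": 0},
  {"x": 33, "y": 0, "z": 0, "roll": 0},
  {"x": 0, "y": 0, "z": 0, "roll": 0},
  {"x": 0, "y": 0, "z": 0, "roll": 0},
], jaw=-0.3)

```text
time: 7.6
tcp_pos: [0.4217, -0.3226, 0.1122]
ee_rot: [0.519, 3.098, -0.0]
force: [-0.2, -0.0, -0.2]
gripper_width: 0.0613
finger_force: 0.0
```

```bash
python3 -c "
from h import *
tool_delta([.421,-.324,.046])
s=snapshot('side');cv2.imwrite('pics/jar.png',cv2.resize(s[150:300,300:480],None,fx=3.5,fy=3.5,interpolation=cv2.INTER_CUBIC))
p=readout.read_state()['tcp_pos']
for z in (p[2]-.022,.07):print((proj('side',[p[0],p[1],z])-[300,150])*3.5)"
```

```text
pos [ 0.4217 -0.3226  0.1122] yang 70.99 F [-0.2 -0.  -0.2] t 7.6
delta mm [ 0.3 -1.6 66.2]
[485.49679685 289.63771454]
[479.07999494 326.50591181]
```

View pics/jar.png

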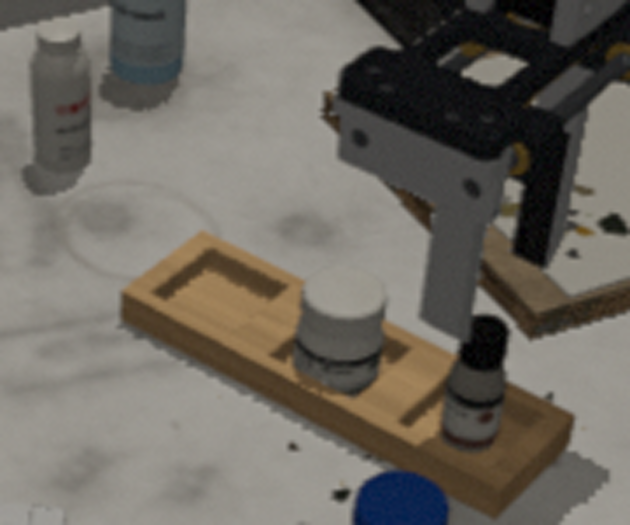

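The pot stands in the middle hole, and the finger midpoint at (492,292) is over the jar cap at (489,325). I descend and grip the jar.

Request:
apply_moves([
  {"x": 0, "y": 0, "z": 25, "roll": 0},
  {"x": 0, "y": 0, "z": 25, "roll": 0},
  {"x": 0, "y": 0, "z": 16, "roll": 0},
  {"x": 0, "y": 0, "z": 0, "roll": 0},
])

```text
time: 8.15
tcp_pos: [0.4209, -0.3218, 0.0448]
ee_rot: [-0.518, -3.097, -0.003]
force: [0.5, 0.5, 0.3]
gripper_width: 0.0613
finger_force: 0.0
```

Request:
apply_moves([
  {"x": 0, "y": 0, "z": 0, "roll": 0},
  {"x": 0, "y": 0, "z": 0, "roll": 0},
  {"x": 0, "y": 0, "z": 0, "roll": 0},
  {"x": 0, "y": 0, "z": 0, "roll": 0},
  {"x": 0, "y": 0, "z": 0, "roll": 0},
], jaw=1)

```text
time: 8.78
tcp_pos: [0.4214, -0.3228, 0.0465]
ee_rot: [0.519, 3.098, -0.001]
force: [-0.2, 0.1, 2.9]
gripper_width: 0.0254
finger_force: 30.0
```

Request:
apply_moves([
  {"x": 0, "y": 0, "z": -35, "roll": 0},
  {"x": 0, "y": 0, "z": -40, "roll": 0},
  {"x": -30, "y": 0, "z": 0, "roll": 0},
  {"x": -40, "y": 0, "z": 0, "roll": 0},
  {"x": -40, "y": 0, "z": 0, "roll": 0},
  {"x": -29, "y": 0, "z": 0, "roll": 0},
  {"x": 0, "y": 0, "z": 0, "roll": 0},
])

```text
time: 9.65
tcp_pos: [0.5534, -0.3677, 0.1204]
ee_rot: [-0.517, -3.098, -0.0]
force: [-0.3, -0.3, -0.7]
gripper_width: 0.0254
finger_force: 30.0
```

Request:
apply_moves([
  {"x": 0, "y": 0, "z": 25, "roll": 0},
  {"x": 0, "y": 0, "z": 20, "roll": 0},
  {"x": 0, "y": 0, "z": 10, "roll": 0},
  {"x": 0, "y": 0, "z": 10, "roll": 0},
  {"x": 0, "y": 0, "z": 8, "roll": 0},
  {"x": 0, "y": 0, "z": 0, "roll": 0},
  {"x": 0, "y": 0, "z": 0, "roll": 0},
])

```text
time: 10.52
tcp_pos: [0.5529, -0.3679, 0.0485]
ee_rot: [0.519, 3.098, -0.001]
force: [-0.1, -0.4, 0.5]
gripper_width: 0.0259
finger_force: 30.0
```

Request:
apply_moves([
  {"x": 0, "y": 0, "z": 2, "roll": 0},
  {"x": 0, "y": 0, "z": 0, "roll": 0},
  {"x": 0, "y": 0, "z": 0, "roll": 0},
])

```text
time: 10.9
tcp_pos: [0.553, -0.368, 0.0465]
ee_rot: [0.519, 3.097, -0.001]
force: [0.6, -1.1, 0.4]
gripper_width: 0.0257
finger_force: 30.0
```

Request:
apply_moves([
  {"x": 0, "y": 0, "z": 0, "roll": 0},
  {"x": 0, "y": 0, "z": 0, "roll": 0},
  {"x": 0, "y": 0, "z": 0, "roll": 0},
  {"x": 0, "y": 0, "z": -30, "roll": 0},
  {"x": 0, "y": 0, "z": -35, "roll": 0},
  {"x": 35, "y": 0, "z": 0, "roll": 0},
  {"x": 35.5, "y": 0, "z": 0, "roll": 0},
  {"x": 0, "y": 0, "z": 0, "roll": 0},
], jaw=-0.3)

```text
time: 11.9
tcp_pos: [0.4842, -0.3436, 0.1104]
ee_rot: [-0.52, -3.097, -0.002]
force: [0.8, -0.2, 0.1]
gripper_width: 0.0607
finger_force: 0.0
```

```bash
python3 -c "
from h import *
tool_delta([.4854,-.3453,.0465])
s=snapshot('side');cv2.imwrite('pics/p3.png',cv2.resize(s[150:300,300:480],None,fx=3.5,fy=3.5,interpolation=cv2.INTER_CUBIC))"
```

```text
pos [ 0.4842 -0.3436  0.1104] yang 70.94 F [ 0.8 -0.2  0.1] t 11.9
delta mm [-1.8 -1.3 63.9]
```

View pics/p3.png

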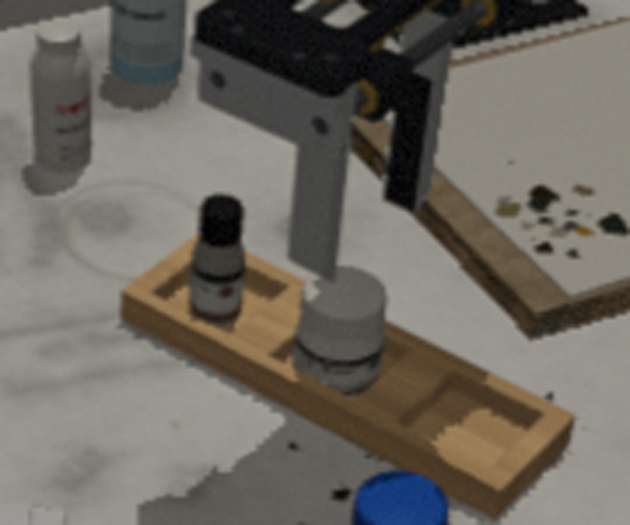

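The jar stands upright in the far end hole at (215,290), and the pot is in the middle at (340,330). I grip the pot.

Request:
apply_moves([
  {"x": -1.5, "y": -1.5, "z": 24, "roll": 0},
  {"x": 0, "y": 0, "z": 24, "roll": 0},
  {"x": 0, "y": 0, "z": 16, "roll": 0},
  {"x": 0, "y": 0, "z": 0, "roll": 0},
])

```text
time: 12.45
tcp_pos: [0.4867, -0.3461, 0.0457]
ee_rot: [-0.518, -3.097, -0.002]
force: [0.9, -0.6, 0.3]
gripper_width: 0.0611
finger_force: 0.0
```

Request:
apply_moves([
  {"x": 0, "y": 0, "z": 0, "roll": 0},
  {"x": 0, "y": 0, "z": 0, "roll": 0},
  {"x": 0, "y": 0, "z": 0, "roll": 0},
  {"x": 0, "y": 0, "z": 0, "roll": 0},
], jaw=1)

```text
time: 12.95
tcp_pos: [0.4874, -0.347, 0.048]
ee_rot: [0.519, 3.097, -0.001]
force: [0.8, 0.9, 4.2]
gripper_width: 0.0401
finger_force: 30.0
```

Request:
apply_moves([
  {"x": 0, "y": 0, "z": -13, "roll": 0},
  {"x": 0, "y": 0, "z": -14, "roll": 0},
  {"x": 20, "y": 0, "z": 0, "roll": 0},
  {"x": 30, "y": 0, "z": 0, "roll": 0},
  {"x": 20, "y": 0, "z": 0, "roll": 0},
  {"x": 0, "y": 0, "z": 0, "roll": 0},
  {"x": 0, "y": 0, "z": 0, "roll": 0},
])

```text
time: 13.82
tcp_pos: [0.4214, -0.3245, 0.0748]
ee_rot: [0.518, 3.097, -0.002]
force: [-0.2, -1.0, -0.2]
gripper_width: 0.0397
finger_force: 30.0
```

```bash
python3 -c "
from h import *
tool_delta([.4192,-.3223,.0465])"
```

```text
pos [ 0.4214 -0.3245  0.0748] yang 70.99 F [-0.2 -1.  -0.2] t 13.825
delta mm [ 2.9  1.3 28.3]
```

Request:
apply_moves([
  {"x": 0, "y": 0, "z": 7, "roll": 0},
  {"x": 0, "y": 0, "z": 7, "roll": 0},
  {"x": 0, "y": 0, "z": 6, "roll": 0},
  {"x": 0, "y": 0, "z": 6, "roll": 0},
  {"x": 0, "y": 0, "z": 0, "roll": 0},
])

```text
time: 14.45
tcp_pos: [0.4208, -0.3239, 0.0478]
ee_rot: [0.519, 3.098, -0.0]
force: [0.4, -0.2, 1.4]
gripper_width: 0.0402
finger_force: 30.0
```

Request:
apply_moves([
  {"x": 0, "y": 0, "z": 0, "roll": 0},
  {"x": 0, "y": 0, "z": 0, "roll": 0},
  {"x": 0, "y": 0, "z": 0, "roll": 0},
  {"x": 0, "y": 0, "z": -50, "roll": 0},
  {"x": 0, "y": 0, "z": -40, "roll": 0},
  {"x": -4, "y": 45, "z": 0, "roll": 0},
  {"x": -5, "y": 55, "z": 0, "roll": 0},
  {"x": -5, "y": 55, "z": 0, "roll": 0},
], jaw=-0.3)

```text
time: 15.45
tcp_pos: [0.4849, -0.1805, 0.1383]
ee_rot: [0.52, 3.097, -0.001]
force: [0.7, -0.4, 0.1]
gripper_width: 0.061
finger_force: 0.0
```

Request:
apply_moves([
  {"x": -4, "y": 55, "z": 0, "roll": 0},
  {"x": -4, "y": 45, "z": 0, "roll": 5.1},
  {"x": 0, "y": 0, "z": 25, "roll": 0},
  {"x": 0, "y": 0, "z": 15, "roll": 0},
  {"x": 0, "y": 0, "z": 0, "roll": 0},
  {"x": 0, "y": 0, "z": 0, "roll": 0},
], jaw=0)

```text
time: 16.2
tcp_pos: [0.5248, -0.0906, 0.0985]
ee_rot: [0.657, 3.071, -0.0]
force: [-0.1, -0.2, 0.7]
gripper_width: 0.0473
finger_force: 0.0
```

```bash
python3 -c "
from h import *
tool_delta([.5248,-.090,.058])
s=snapshot('side');im=snapshot('top')
for n in ('tray_tab',):
  for c in('side','top'):print(c,[(d['point'],d['p']) for d in nets.look_for(c,n)])
for n in('jar','pot'):
  for d in nets.outline_of('top',n):
    ys,xs=np.nonzero(d['region']);u=((xs.min()+xs.max())/2,(ys.min()+ys.max())/2);print(n,round(d['p'],2),u,at_z('top',u,.06)[:2].round(4))
a=cv2.resize(s[260:400,230:390],(800,600),interpolation=cv2.INTER_CUBIC)[:, :800]
b=s[195:295,325:475]
a[:200,:300]=cv2.resize(b,(300,200));cv2.imwrite('pics/tab.png',cv2.convertScaleAbs(a,alpha=1.3))
p=readout.read_state()['tcp_pos']
for z in (p[2]-.022,.055):print((proj('side',[p[0],p[1],z])-[230,260])*[5,600/140])"
```

```text
pos [ 0.5248 -0.0906  0.0985] yang 65.84 F [-0.1 -0.2  0.7] t 16.2
delta mm [ 0.2  0.5 40.5]
side [([253.9, 326.9], 0.59)]
top [([247.6, 246.7], 0.65)]
jar 0.61 (np.float64(401.0), np.float64(286.0)) [ 0.552  -0.3652]
pot 0.88 (np.float64(373.5), np.float64(375.5)) [ 0.4222 -0.3219]
pot 0.8 (np.float64(311.5), np.float64(368.0)) [ 0.433  -0.2319]
[433.56957112 297.41777319]
[432.94770025 345.91104427]
```

View pics/tab.png

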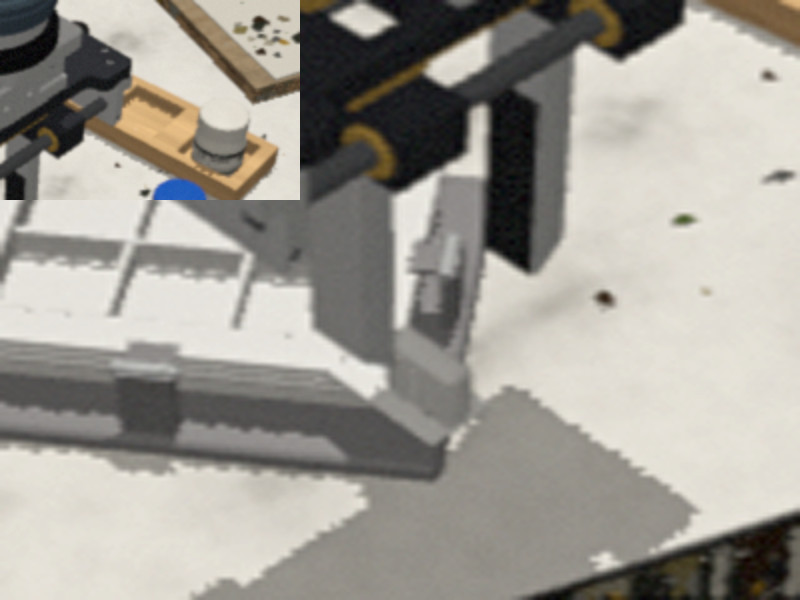

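The inset shows the pot upright in the near end hole at (220,135), and the net finds the jar in the other. The fingers straddle the tab, whose top is near (437,352); the TCP should be a touch nearer the camera (+y). I descend and grip.

Request:
apply_moves([
  {"x": 0, "y": 2, "z": 20, "roll": 0},
  {"x": 0, "y": 0, "z": 15, "roll": 0},
  {"x": 0, "y": 0, "z": 5, "roll": 0},
  {"x": 0, "y": 0, "z": 0, "roll": 0},
])

```text
time: 17.0
tcp_pos: [0.5251, -0.088, 0.0577]
ee_rot: [-0.656, -3.072, -0.0]
force: [-0.1, -0.4, 0.5]
gripper_width: 0.0474
finger_force: 0.0
```

Request:
apply_moves([
  {"x": 0, "y": 0, "z": 0, "roll": 0},
  {"x": 0, "y": 0, "z": 0, "roll": 0},
  {"x": 0, "y": 0, "z": 0, "roll": 0},
  {"x": 0, "y": 0, "z": 0, "roll": 0},
], jaw=1)

```text
time: 17.5
tcp_pos: [0.5254, -0.0881, 0.0581]
ee_rot: [0.656, 3.072, -0.0]
force: [-0.2, 0.0, 0.2]
gripper_width: 0.0108
finger_force: 0.2
```

Request:
apply_moves([
  {"x": 0, "y": 0, "z": 0, "roll": 0},
  {"x": 0, "y": 0, "z": 0, "roll": 0},
  {"x": 0, "y": 0, "z": 0, "roll": 0},
])

```text
time: 17.88
tcp_pos: [0.5254, -0.0881, 0.0581]
ee_rot: [0.656, 3.072, -0.0]
force: [0.4, 0.4, 1.7]
gripper_width: 0.0096
finger_force: 30.0
```

Request:
apply_moves([
  {"x": -0.2, "y": 0, "z": -2.5, "roll": 0},
  {"x": -0.2, "y": 0, "z": -2.5, "roll": 0},
  {"x": -0.3, "y": 0, "z": -2.5, "roll": 0},
  {"x": -0.3, "y": 0, "z": -2.5, "roll": 0},
  {"x": -0.3, "y": 0, "z": -2.5, "roll": 0},
  {"x": -0.3, "y": 0, "z": -2.5, "roll": 0},
])

```text
time: 18.62
tcp_pos: [0.5265, -0.0888, 0.0733]
ee_rot: [-0.655, -3.072, 0.001]
force: [1.3, -1.6, -5.6]
gripper_width: 0.0099
finger_force: 30.0
```

Request:
apply_moves([
  {"x": -0.5, "y": 0, "z": -2.5, "roll": 0},
  {"x": -0.5, "y": 0, "z": -2.5, "roll": 0},
  {"x": -0.5, "y": 0, "z": -2.5, "roll": 0},
  {"x": -0.5, "y": 0, "z": -2.5, "roll": 0},
  {"x": -0.5, "y": 0, "z": -2.5, "roll": 0},
  {"x": -0.5, "y": 0, "z": -2.5, "roll": 0},
])

```text
time: 19.38
tcp_pos: [0.5295, -0.09, 0.0882]
ee_rot: [-0.655, -3.072, 0.0]
force: [-0.7, 1.1, -2.9]
gripper_width: 0.0095
finger_force: 30.0
```

Request:
apply_moves([
  {"x": -0.7, "y": 0, "z": -2.5, "roll": 0},
  {"x": -0.7, "y": 0, "z": -2.5, "roll": 0},
  {"x": -0.7, "y": 0, "z": -2.5, "roll": 0},
  {"x": -0.7, "y": 0, "z": -2.5, "roll": 0},
  {"x": -0.8, "y": 0, "z": -2.5, "roll": 0},
  {"x": -0.8, "y": 0, "z": -2.5, "roll": 0},
  {"x": 0, "y": 0, "z": 0, "roll": 0},
])

```text
time: 20.25
tcp_pos: [0.5335, -0.0918, 0.1031]
ee_rot: [-0.656, -3.072, 0.0]
force: [-0.6, -0.3, -2.8]
gripper_width: 0.0099
finger_force: 30.0
```

```bash
cat > tilt.py <<'E'
# compare the tray outline in both views with the tray model rotated about its tab (tool-y axis), held at the TCP
from h import *
from scipy.spatial.transform import Rotation as Ro
s=readout.read_state();R=Ro.from_rotvec(s["ee_rot"]).as_matrix();p=s["tcp_pos"]
print("pos",p.round(4),"F",s["force"].round(1),"M",s["wrist_torque"].round(3))
yaw=np.arctan2(R[1,1],R[0,1])-np.arctan2(.793,.610)   # tray y-dir across the tab = (.610,.793)
n=np.array([R[0,1],R[1,1],0])
box=np.array([(x,y,z) for x in(-65,65) for y in(-50,50) for z in(14,16.5)]+[(x,y,0) for x in(-52,52) for y in(-38,38)])/1000
tab=np.array([-.0753,.0579,.028+.0085])        # tray point that sits at the TCP
obs={}
for c in("top","side"):
    snapshot(c);o=nets.outline_of(c,"tray")
    if o:
        obs[c]=o[0]["region"];ys,xs=np.nonzero(obs[c]);print(c,round(o[0]["p"],2),len(xs),xs.min(),xs.max(),ys.min(),ys.max())
for th in range(-6,31,3):
    Q=Ro.from_rotvec(n*np.radians(th))*Ro.from_euler("z",yaw);r=[]
    W=Q.apply(box-tab)+p
    far=Q.apply(np.array([.065,-.05,.0165])-tab)+p
    for c,m in obs.items():
        k=np.zeros(m.shape,np.uint8);h=cv2.convexHull(np.array([proj(c,w) for w in W],np.float32)).astype(int)
        cv2.fillConvexPoly(k,h,1);r.append(round((k.astype(bool)&m).sum()/(k.astype(bool)|m).sum(),3))
    print(th,"IoU",r,"far",far.round(3))
E
python3 tilt.py
```

```text
pos [ 0.5335 -0.0918  0.1031] F [-0.6 -0.3 -2.8] M [-0.022  0.292  0.091]
top 0.76 4665 205 283 204 287
side 0.94 2847 212 324 284 337
-6 IoU [np.float64(0.694), np.float64(0.109)] far [ 0.696 -0.165  0.102]
-3 IoU [np.float64(0.717), np.float64(0.128)] far [ 0.696 -0.164  0.092]
0 IoU [np.float64(0.744), np.float64(0.163)] far [ 0.695 -0.164  0.083]
3 IoU [np.float64(0.764), np.float64(0.207)] far [ 0.694 -0.164  0.074]
6 IoU [np.float64(0.793), np.float64(0.252)] far [ 0.692 -0.163  0.065]
9 IoU [np.float64(0.816), np.float64(0.311)] far [ 0.69  -0.162  0.056]
12 IoU [np.float64(0.834), np.float64(0.379)] far [ 0.688 -0.161  0.047]
15 IoU [np.float64(0.836), np.float64(0.467)] far [ 0.685 -0.159  0.038]
18 IoU [np.float64(0.791), np.float64(0.524)] far [ 0.682 -0.158  0.029]
21 IoU [np.float64(0.744), np.float64(0.49)] far [ 0.678 -0.156  0.021]
24 IoU [np.float64(0.676), np.float64(0.431)] far [ 0.674 -0.154  0.013]
27 IoU [np.float64(0.621), np.float64(0.388)] far [ 0.669 -0.152  0.005]
30 IoU [np.float64(0.56), np.float64(0.33)] far [ 0.664 -0.15  -0.003]
```

Both outlines fit a tilt of about 15–18° with the far corner at z≈0.03, so it is still in its seat. I take the peel a little further, then lift.

Request:
apply_moves([
  {"x": -0.9, "y": 0, "z": -2.5, "roll": 0},
  {"x": -0.9, "y": 0, "z": -2.5, "roll": 0},
  {"x": -0.9, "y": 0, "z": -2.5, "roll": 0},
  {"x": -1, "y": 0, "z": -2.5, "roll": 0},
  {"x": 0, "y": 0, "z": 0, "roll": 0},
])

```text
time: 21.08
tcp_pos: [0.5375, -0.0934, 0.1135]
ee_rot: [0.656, 3.071, -0.0]
force: [0.8, -0.4, -0.9]
gripper_width: 0.0096
finger_force: 30.0
```

Request:
apply_moves([
  {"x": 0, "y": 0, "z": -5, "roll": 0},
  {"x": 0, "y": 0, "z": -7, "roll": 0},
  {"x": 0, "y": 0, "z": -10, "roll": 0},
  {"x": 0, "y": 0, "z": -15, "roll": 0},
  {"x": 0, "y": 0, "z": -15, "roll": 0},
  {"x": 0, "y": 0, "z": 0, "roll": 0},
])

```text
time: 21.82
tcp_pos: [0.538, -0.0936, 0.1671]
ee_rot: [0.655, 3.069, -0.001]
force: [-0.2, 0.0, -0.6]
gripper_width: 0.0096
finger_force: 30.0
```

```bash
python3 tilt.py; python3 - <<'E'
from h import *
for n in("tape_roll","sand_block"):
  d=nets.outline_of("top",n)
  for e in d[:1]:
    ys,xs=np.nonzero(e["region"]);print(n,round(e["p"],2),at_z("top",(xs.mean(),ys.mean()),.018).round(3),"x",[at_z("top",(xs.mean(),v),.018)[0].round(3) for v in(ys.max(),ys.min())],"y",[at_z("top",(v,ys.mean()),.018)[1].round(3) for v in(xs.min(),xs.max())])
for u in((467,202),(539,210),(505,292),(400,60),(440,100)):print(u,at_z("top",u,0).round(3))
E
```

```text
pos [ 0.538  -0.0936  0.1671] F [-0.2  0.  -0.6] M [ 0.072 -0.039  0.055]
top 0.55 5529 196 281 191 280
side 0.79 3429 205 322 249 301
-6 IoU [np.float64(0.7), np.float64(0.125)] far [ 0.701 -0.166  0.166]
-3 IoU [np.float64(0.718), np.float64(0.156)] far [ 0.7   -0.166  0.156]
0 IoU [np.float64(0.746), np.float64(0.198)] far [ 0.7   -0.166  0.147]
3 IoU [np.float64(0.77), np.float64(0.235)] far [ 0.698 -0.165  0.138]
6 IoU [np.float64(0.8), np.float64(0.287)] far [ 0.697 -0.165  0.129]
9 IoU [np.float64(0.83), np.float64(0.351)] far [ 0.695 -0.164  0.12 ]
12 IoU [np.float64(0.841), np.float64(0.415)] far [ 0.692 -0.163  0.111]
15 IoU [np.float64(0.85), np.float64(0.522)] far [ 0.689 -0.161  0.102]
18 IoU [np.float64(0.807), np.float64(0.626)] far [ 0.686 -0.16   0.093]
21 IoU [np.float64(0.739), np.float64(0.611)] far [ 0.682 -0.158  0.085]
24 IoU [np.float64(0.678), np.float64(0.527)] far [ 0.678 -0.156  0.077]
27 IoU [np.float64(0.618), np.float64(0.434)] far [ 0.674 -0.154  0.069]
30 IoU [np.float64(0.563), np.float64(0.344)] far [ 0.669 -0.152  0.061]
tape_roll 0.63 [ 0.689 -0.33   0.018] x [np.float64(0.661), np.float64(0.715)] y [np.float64(-0.304), np.float64(-0.356)]
sand_block 0.71 [ 0.785 -0.201  0.018] x [np.float64(0.758), np.float64(0.81)] y [np.float64(-0.164), np.float64(-0.237)]
(467, 202) [ 0.693 -0.482  0.   ]
(539, 210) [ 0.678 -0.597  0.   ]
(505, 292) [ 0.547 -0.535  0.   ]
(400, 60) [ 0.942 -0.381  0.   ]
(440, 100) [ 0.869 -0.446  0.   ]
```

The tray is free and held tilted at about 18°. The arm cannot tilt the tool, so I'll level the tray against clear bench past the tape roll, between it and the sanding block, by setting it flat there and lifting it again. I move over there first.

Request:
apply_moves([
  {"x": -30, "y": -11, "z": 0, "roll": 0},
  {"x": -45, "y": -18, "z": 0, "roll": 0},
  {"x": -50, "y": -20, "z": 0, "roll": 0},
  {"x": -50, "y": -20, "z": 0, "roll": 0},
  {"x": -50, "y": -19, "z": 0, "roll": 0},
  {"x": -33.5, "y": -12, "z": 0, "roll": 0},
  {"x": 0, "y": 0, "z": 0, "roll": 0},
])

```text
time: 23.0
tcp_pos: [0.7324, -0.2917, 0.1631]
ee_rot: [-0.658, -3.071, -0.001]
force: [0.2, 0.5, -0.8]
gripper_width: 0.0098
finger_force: 30.0
```

```bash
python3 tilt.py; python3 -c "
from h import *
tool_delta([.733,-.291,.10])"
```

```text
pos [ 0.7324 -0.2917  0.1631] F [ 0.2  0.5 -0.8] M [ 0.024  0.058 -0.036]
top 0.61 518 270 297 262 296
side 0.65 1922 159 249 154 188
-6 IoU [np.float64(0.0), np.float64(0.083)] far [ 0.895 -0.365  0.162]
-3 IoU [np.float64(0.0), np.float64(0.108)] far [ 0.895 -0.365  0.152]
0 IoU [np.float64(0.0), np.float64(0.142)] far [ 0.894 -0.364  0.143]
3 IoU [np.float64(0.0), np.float64(0.182)] far [ 0.893 -0.364  0.134]
6 IoU [np.float64(0.0), np.float64(0.241)] far [ 0.891 -0.363  0.125]
9 IoU [np.float64(0.0), np.float64(0.299)] far [ 0.889 -0.362  0.116]
12 IoU [np.float64(0.0), np.float64(0.396)] far [ 0.886 -0.361  0.107]
15 IoU [np.float64(0.0), np.float64(0.509)] far [ 0.884 -0.36   0.098]
18 IoU [np.float64(0.0), np.float64(0.66)] far [ 0.88  -0.358  0.089]
21 IoU [np.float64(0.0), np.float64(0.614)] far [ 0.877 -0.356  0.081]
24 IoU [np.float64(0.0), np.float64(0.482)] far [ 0.872 -0.355  0.073]
27 IoU [np.float64(0.0), np.float64(0.372)] far [ 0.868 -0.353  0.065]
30 IoU [np.float64(0.0), np.float64(0.259)] far [ 0.863 -0.35   0.057]
pos [ 0.7314 -0.289   0.1647] yang 65.93 F [-0.4 -0.1 -0.3] t 23.2
delta mm [-2.3 -1.2 64.7]
```

Request:
apply_moves([
  {"x": 0, "y": 0, "z": 15, "roll": 0},
  {"x": 0, "y": 0, "z": 20, "roll": 0},
  {"x": 0, "y": 0, "z": 15, "roll": 0},
  {"x": 0, "y": 0, "z": 10, "roll": 0},
  {"x": 0, "y": 0, "z": 5, "roll": 0},
  {"x": 0, "y": 0, "z": 0, "roll": 0},
])

```text
time: 23.95
tcp_pos: [0.732, -0.2901, 0.0997]
ee_rot: [-0.656, -3.072, -0.0]
force: [0.4, 0.6, -0.5]
gripper_width: 0.0098
finger_force: 30.0
```

Request:
apply_moves([
  {"x": 0, "y": 0, "z": 4, "roll": 0},
  {"x": 0, "y": 0, "z": 4, "roll": 0},
  {"x": 0, "y": 0, "z": 4, "roll": 0},
  {"x": 1, "y": 0, "z": 4, "roll": 0},
  {"x": 0, "y": 0, "z": 0, "roll": 0},
])

```text
time: 24.58
tcp_pos: [0.7308, -0.2895, 0.0834]
ee_rot: [-0.656, -3.072, -0.0]
force: [0.2, 0.3, -0.3]
gripper_width: 0.0098
finger_force: 30.0
```

Request:
apply_moves([
  {"x": 1, "y": 0, "z": 4, "roll": 0},
  {"x": 1, "y": 0, "z": 4, "roll": 0},
  {"x": 1, "y": 0, "z": 4, "roll": 0},
  {"x": 0.6, "y": 0, "z": 4, "roll": 0},
  {"x": 0, "y": 0, "z": 0, "roll": 0},
])

```text
time: 25.2
tcp_pos: [0.7277, -0.2882, 0.0674]
ee_rot: [-0.656, -3.072, -0.0]
force: [-1.2, 0.4, 1.2]
gripper_width: 0.0098
finger_force: 30.0
```

Request:
apply_moves([
  {"x": 0.6, "y": 0, "z": 4, "roll": 0},
  {"x": 0.5, "y": 0, "z": 4, "roll": 0},
  {"x": 0.4, "y": 0, "z": 4, "roll": 0},
  {"x": 0.3, "y": 0, "z": 4, "roll": 0},
  {"x": 0, "y": 0, "z": 0, "roll": 0},
])

```text
time: 25.82
tcp_pos: [0.7261, -0.2874, 0.0513]
ee_rot: [-0.656, -3.072, -0.0]
force: [-1.4, 1.4, 1.7]
gripper_width: 0.0095
finger_force: 30.0
```

Request:
apply_moves([
  {"x": 0, "y": 0, "z": 3, "roll": 0},
  {"x": 0, "y": 0, "z": 2, "roll": 0},
  {"x": 0, "y": 0, "z": 2, "roll": 0},
  {"x": 0, "y": 0, "z": 0, "roll": 0},
])

```text
time: 26.32
tcp_pos: [0.7261, -0.2874, 0.0447]
ee_rot: [-0.656, -3.072, -0.0]
force: [-1.4, 0.9, 1.5]
gripper_width: 0.0095
finger_force: 30.0
```

```bash
python3 tilt.py
```

```text
pos [ 0.7261 -0.2874  0.0447] F [-1.4  0.9  1.5] M [-0.014 -0.025  0.005]
top 0.41 181 197 298 209 293
side 0.84 1922 167 255 196 244
-6 IoU [np.float64(0.0), np.float64(0.306)] far [ 0.889 -0.36   0.043]
-3 IoU [np.float64(0.0), np.float64(0.37)] far [ 0.888 -0.36   0.034]
0 IoU [np.float64(0.0), np.float64(0.444)] far [ 0.888 -0.36   0.025]
3 IoU [np.float64(0.0), np.float64(0.536)] far [ 0.887 -0.359  0.015]
6 IoU [np.float64(0.0), np.float64(0.568)] far [ 0.885 -0.358  0.006]
9 IoU [np.float64(0.0), np.float64(0.539)] far [ 0.883 -0.358 -0.003]
12 IoU [np.float64(0.0), np.float64(0.478)] far [ 0.88  -0.356 -0.012]
15 IoU [np.float64(0.0), np.float64(0.412)] far [ 0.877 -0.355 -0.02 ]
18 IoU [np.float64(0.0), np.float64(0.336)] far [ 0.874 -0.354 -0.029]
21 IoU [np.float64(0.0), np.float64(0.273)] far [ 0.87  -0.352 -0.037]
24 IoU [np.float64(0.0), np.float64(0.2)] far [ 0.866 -0.35  -0.046]
27 IoU [np.float64(0.0), np.float64(0.141)] far [ 0.862 -0.348 -0.053]
30 IoU [np.float64(0.0), np.float64(0.103)] far [ 0.857 -0.346 -0.061]
```

Request:
apply_moves([
  {"x": 0, "y": 0, "z": 1.5, "roll": 0},
  {"x": 0, "y": 0, "z": 1, "roll": 0},
  {"x": 0, "y": 0, "z": 0, "roll": 0},
])

```text
time: 26.9
tcp_pos: [0.7263, -0.2875, 0.0435]
ee_rot: [0.656, 3.072, -0.0]
force: [-3.4, 1.3, 4.5]
gripper_width: 0.01
finger_force: 30.0
```

Request:
apply_moves([
  {"x": 0, "y": 0, "z": 1, "roll": 0},
  {"x": 0, "y": 0, "z": 0, "roll": 0},
])

```text
time: 27.15
tcp_pos: [0.7264, -0.2875, 0.0435]
ee_rot: [-0.656, -3.072, 0.0]
force: [-5.2, 2.3, 8.5]
gripper_width: 0.0099
finger_force: 30.0
```

Force rises with z stuck, so the tray is flat on the bench. I lift it and carry it to the rack.

Request:
apply_moves([
  {"x": 0, "y": 0, "z": -10, "roll": 0},
  {"x": 0, "y": 0, "z": -20, "roll": 0},
  {"x": 0, "y": 0, "z": -35, "roll": 0},
  {"x": 0, "y": 0, "z": -40, "roll": 0},
  {"x": 0, "y": 0, "z": -40, "roll": 0},
  {"x": 0, "y": 0, "z": -35, "roll": 0},
  {"x": 0, "y": 0, "z": -16, "roll": 0},
  {"x": 0, "y": 0, "z": 0, "roll": 0},
])

```text
time: 28.15
tcp_pos: [0.7266, -0.2877, 0.239]
ee_rot: [0.656, 3.07, -0.001]
force: [-1.0, -0.1, -0.2]
gripper_width: 0.0096
finger_force: 30.0
```

Request:
apply_moves([
  {"x": 15, "y": -8, "z": 0, "roll": 0},
  {"x": 30, "y": -16, "z": 0, "roll": 0},
  {"x": 40, "y": -20, "z": 0, "roll": 0},
  {"x": 40, "y": -20, "z": 0, "roll": 0},
  {"x": 40, "y": -20, "z": 0, "roll": 0},
  {"x": 40, "y": -20, "z": 0, "roll": 0},
  {"x": 35, "y": -18, "z": 0, "roll": 0},
  {"x": 25, "y": -15, "z": 0, "roll": 0},
])

```text
time: 29.15
tcp_pos: [0.4261, -0.3033, 0.2351]
ee_rot: [-0.656, -3.069, -0.003]
force: [0.4, 0.2, 0.3]
gripper_width: 0.0097
finger_force: 30.0
```

Request:
apply_moves([
  {"x": 15, "y": -10, "z": 0, "roll": 0},
  {"x": 9.5, "y": -5, "z": 0, "roll": 0},
  {"x": 0, "y": 0, "z": 0, "roll": 0},
  {"x": 0, "y": 0, "z": 0, "roll": 0},
])

```text
time: 29.65
tcp_pos: [0.4004, -0.3079, 0.2374]
ee_rot: [0.655, 3.072, 0.0]
force: [0.4, -0.2, -0.8]
gripper_width: 0.0095
finger_force: 30.0
```

```bash
python3 tilt.py; python3 - <<'E'
from h import *
tool_delta([.400,-.308,.24])
for n in("jar","pot","tape_roll","sand_block","glue_bottle"):
  for c in("top","side"):print(n,c,[(np.round(d["point"]).tolist(),round(d["p"],2)) for d in nets.look_for(c,n)][:3])
E
```

```text
pos [ 0.4004 -0.3079  0.2374] F [ 0.4 -0.2 -0.8] M [-0.008  0.034 -0.048]
top 0.96 7857 349 455 266 381
side 0.76 3970 361 475 127 180
-6 IoU [np.float64(0.802), np.float64(0.496)] far [ 0.563 -0.381  0.236]
-3 IoU [np.float64(0.808), np.float64(0.578)] far [ 0.563 -0.38   0.227]
0 IoU [np.float64(0.827), np.float64(0.674)] far [ 0.562 -0.38   0.217]
3 IoU [np.float64(0.809), np.float64(0.794)] far [ 0.561 -0.38   0.208]
6 IoU [np.float64(0.768), np.float64(0.835)] far [ 0.559 -0.379  0.199]
9 IoU [np.float64(0.724), np.float64(0.73)] far [ 0.557 -0.378  0.19 ]
12 IoU [np.float64(0.667), np.float64(0.611)] far [ 0.555 -0.377  0.181]
15 IoU [np.float64(0.618), np.float64(0.494)] far [ 0.552 -0.376  0.172]
18 IoU [np.float64(0.571), np.float64(0.403)] far [ 0.548 -0.374  0.164]
21 IoU [np.float64(0.52), np.float64(0.309)] far [ 0.545 -0.372  0.155]
24 IoU [np.float64(0.476), np.float64(0.231)] far [ 0.541 -0.371  0.147]
27 IoU [np.float64(0.428), np.float64(0.156)] far [ 0.536 -0.369  0.139]
30 IoU [np.float64(0.382), np.float64(0.112)] far [ 0.531 -0.366  0.132]
pos [ 0.4002 -0.3079  0.2374] yang 65.93 F [ 0.2  1.  -1. ] t 29.85
delta mm [ 0.2 -0.2 -2.6]
jar top []
jar side [([362.0, 226.0], 0.81), ([268.0, 328.0], 0.41), ([395.0, 256.0], 0.22)]
pot top [([378.0, 194.0], 0.28)]
pot side [([412.0, 308.0], 0.75), ([435.0, 264.0], 0.74)]
tape_roll top [([368.0, 197.0], 0.94)]
tape_roll side [([280.0, 236.0], 0.83)]
sand_block top [([293.0, 150.0], 0.62), ([394.0, 269.0], 0.42)]
sand_block side [([187.0, 266.0], 0.85)]
glue_bottle top [([463.0, 208.0], 0.86)]
glue_bottle side [([318.0, 179.0], 0.66), ([187.0, 267.0], 0.35)]
```

```bash
python3 - <<'E'
from h import *
im=snapshot("side");old=cv2.imread("pics/side0.png")
for b in((215,248,258,300),(245,285,165,212),(155,205,305,330)):
  a=old[b[0]:b[1],b[2]:b[3]];c=im[b[0]-8:b[1]+8,b[2]-8:b[3]+8]
  r=cv2.matchTemplate(c,a,cv2.TM_CCOEFF_NORMED);_,m,_,l=cv2.minMaxLoc(r);print("shift px",l[0]-8,l[1]-8,round(m,2))
E
```

```text
shift px 0 0 1.0
shift px 0 0 1.0
shift px 0 0 1.0
```

The bystanders haven't moved, the jar and pot are swapped, and the tray is held level over the rack. I hand the job in.

```bash
python3 -c "
from h import *
print(ctrl.job_done())"
```

```text
the job is handed in; nothing more can be done
None
```

The job is handed in at about 30 s on the robot clock: the jar and pot are swapped, the tray was peeled tab-first and is held about level over the rack at roughly 0.19 m (I set it flat on clear bench on the way to level it), and the tape roll, sanding block and white bottle did not move.

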